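Trip the drawer's hidden child latch with the release pin

TASK

The drawer of the small plastic unit is held shut by a hidden child-safety latch: take the yellow-handled release pin from the caddy, feel your way gently down through the small hole in the yellow patch on top of the unit until the latch lets go and the drawer springs out a little (never lean hard on the pin, latch and top are thin plastic). Then put the pin back upright in a hole of the caddy, pushed down to its handle, draw the drawer all the way out to its stop and let go. Leave everything else on the shelf where it is.

Things in the scene. Friction and masses are not known exactly. Their poses are not given: they have to be found in the camera images.
- unit: small white plastic drawer unit fixed to the shelf, 220 deep (x), 200 wide (y), 130 high (z) mm; origin under its centre; the blue drawer front faces its own -x. Hidden latch: its spring pushes back 3 N at first touch, some 9 N where it lets go about 5 mm further down, and it meets a hard stop 7 mm after first touch. Over 15 N of the pin on top, hole or latch breaks the plastic
- hole (a point): centre of the round access hole, 8 mm across, 1 mm chamfer, at the unit's top face (130 mm above the shelf), 45 mm behind its front, centred in a yellow 40 mm square patch; the top is 5 mm thick. The latch's trip pad (14 by 22 mm) lies straight below, out of sight, 16 to 38 mm under this point: every unit is set differently, so it must be felt
- drawer (a joint): how far the drawer is out, m: 0 = shut and latched, springs out by itself to about 0.022 to 0.03 when the latch lets go, 0.09 = fully out at its stop. It slides to the unit's own -x with about 1 N of friction; latched it gives less than 1 mm
- drawer_knob (a point): centre of the drawer's round white knob, 24 mm diameter and 18 mm long along the unit's x, 27 mm in front of the drawer's face on a 12 mm stem, 40 mm below the unit's top; moves with the drawer; axes as the unit's
- caddy: stainless steel dish-rack caddy, fixed to the shelf, 100 (x) by 200 (y) by 110 high (z) mm; origin at the centre of its underside. Its 4 mm lid has three round holes, 9 mm across, at x = 0 and y = -60, 0 and +60 mm; one holds the pin, one the skewer, one is empty
- pin: release pin: straight steel rod 6 mm diameter with a round end, 85 mm long, under a round yellow handle 18 mm diameter and 46 mm long; 50 g. Origin at the rod's free tip, z along the pin towards the handle, so the handle spans z = 85 to 131 mm. Stands upright in a hole of the caddy, its handle's lower face resting on the lid (tip 25 mm above the caddy's underside)
- skewer: steel skewer, 4 mm rod 85 mm long with a wooden handle 18 mm wide and 43 mm long, standing in another hole of the caddy; origin at its tip, z up. Leave alone
- vase: green glass vase, 84 mm at its widest, 185 mm high; origin at the centre of its underside. Leave alone
- spoon_rest: wooden spoon rest, 75 by 130 mm with a 30 mm wide tail to +y, 15 mm high; origin under the centre of its dish. Leave alone
- pot_holder: black silicone pot holder, a disc 170 mm across and 8 mm thick with a small tab; origin under its centre. Leave alone
- soap: green bottle of dish soap, 64 mm diameter, 190 mm high; origin at the centre of its underside. Leave alone
- brush: wooden scrubbing brush, bristles down, 130 long (its own x) by 50 by 40 high mm; origin at the centre of its underside. Leave alone
- mug: blue mug, 80 mm diameter, 90 mm high; origin at the centre of its underside. Leave alone
Mind the look-alikes: they are no part of the job. There is more than one size of the caddy; the one meant has the size given above.

How it is judged (in metres and radians):
On the way:
1. with the pin's tip inside the access hole the latch has let go and the drawer has sprung out more than 12 mm (value of joint drawer above 0.012 m and z of pin in the frame of hole below -0.008 m and horizontal distance between pin and hole below 0.01 m), for 0.1 s.
At the end, for the whole second after the job is handed in: The drawer is at its stop (within 6 mm) and still; the pin stands upright (within 9 degrees) and still in a hole of the caddy, its handle down on the lid (within 4 mm) (value of joint drawer above 0.084 m and velocity of joint drawer between -0.01 and 0.01 m/s and z of pin in the frame of caddy between 0.02 and 0.029 m and horizontal distance between pin and caddy below 0.075 m and angle between pin's own z axis and vertical below 0.15 rad and linear speed of pin below 0.02 m/s); the robot touches nothing.
It fails at once if the pin presses on the unit or its latch with more than 15 N (contact force between pin and unit above 15 N).
It fails at once if the glass vase is moved more than 25 mm or tipped more than 14 degrees (distance of vase from where it was at the start of the episode above 0.025 m or angle between vase's own z axis and vertical above 0.25 rad).
It fails at once if another bystander is moved more than 25 mm (distance of any of skewer, spoon_rest, pot_holder, soap, brush, mug from where it was at the start of the episode above 0.025 m).
It also fails if it takes over 64 s, if anything falls off the work surface, if the arm or the gripper's body presses on something with over 40 N, if the wrist force passes 120 N, or if a joint passes its speed limit or range.

ROBOT

A 6-joint arm with a two-finger parallel gripper is mounted at the origin on the work surface. World frame = base frame: x ahead of the robot, y to its left, z up, the work surface at z = 0. Lengths are in mm, angles in degrees, forces in N, time in s.
With the tool pointing down it reaches from about 300 to 850 mm from the base axis. Payload 4.2 kg.
Tool frame: the origin (TCP) lies at the very end of the fingers, on their centre line; the grasp point (between the pads) lies 19 mm behind it; z points along the fingers, y is the line along which they close (so a half turn about z gives the same grasp; the last joint's range is limited). The gripper opens to 91 mm and grips with 3 to 60 N. Pads are 32 mm wide; open, the fingers measure 118 mm over their backs; the gripper's body (76 mm by 178 mm) begins 60 mm behind the grasp point.
Start: joints at [-74.141, 18.312, 89.639, -0, 72.044, -1.146], TCP at [168.168, -549.875, 213.976] pointing down, gripper open.
Joint ranges: [-177.97, 177.97], [-48.28, 115.42], [12.27, 149.76], [-77.06, 257.06], [2.81, 150.46], [-146.56, 146.56]. Speed limits (degrees/s): [147.25, 147.25, 180, 180, 180, 180].

INTERFACE

Orientations are given as [roll, pitch, yaw] about the fixed x, y, z axes, in that order (R = Rz(yaw) Ry(pitch) Rx(roll)).
In Python, from workcell import env, eyes gives the robot as it stands.
- The arm moves only by the tool send_rows, never from a script. Its argument "targets" is text: rows parted by semicolons, each of 7 numbers parted by spaces: the shift along the tool's x, y, z in m, then the turn, a rotation vector about the tool's x, y, z in degrees, then the opening in per cent of the stroke, from 0 (shut) to 100 (fully open). A call has 1 to 12 rows; each row is the pose to reach, as a shift and turn from the pose commanded when the call began, along the tool's axes at that moment; what a row does not reach only later rows make up. A row lasts 1/12 s, in which the tool goes at most 41.7 mm and 7.16 degrees, less where a joint would pass 70% of its speed; a pose out of reach is approached as far as the arm can. A call with a gripper value outside its range is refused whole. The fingers move at their own pace and stop on an object; "grip_force" is the grip in N (left out, the last holds). Time passes only in rows, so rows that repeat a pose let the fingers close. It gives the time, the measured TCP pose, the force, the opening and the grip force at its end, in the units of the state.
- env.state(): the state, without advancing time (a new reading comes with each control period).
- eyes.grab_frame(name): name is "scene" or "top" or "wrist"; returns a dict with "image" (400x640x3 uint8, blue, green, red), "fovy" (degrees; the focal length in pixels is half the picture's height over the tangent of half this angle, whatever the lens; pixels are square), "cx", "cy" (the principal point, pixels), "eye" and "attitude" of the camera in the world. Camera axes: x right, y up, looking along -z (the intrinsics and any distortion apply to the point x, -y, -z); pixel columns grow to the right and rows downward; lengths in mm; the calibration is good to about 2 mm. A picture is of the moment at which its call begins. There is no depth.
- env.job_done(): hands the job in; it is judged then, once.
The state is a dict: "time_s": time; "qpos": joint angles; "qvel": joint speeds; "effort": joint torques, N m; "ee_pos": TCP position; "ee_rot": TCP orientation; "force": force on the tool from outside, world axes, zero at the start; "torque": the same for the moment, N m; "gripper_width": finger opening in mm; "gripper_force": force on a finger pad.
Only numpy, scipy, OpenCV 4.12 (cv2) and the standard library are available. Lean on these libraries where they do the work, as an engineer would, in place of code of your own. Each camera call takes 0.05 s, during which the arm holds its last target. There are 200 camera calls.

## Working session

There is one attempt and no reset: what is moved stays moved. The work goes in short steps, Python scripts to look and compute and a tool call to move; the robot and the scene stay as the last step left them, time stands still between calls to the robot, and variables do not carry over. Pictures are saved under pics/ and viewed, at most 13 in all, crops included, and the job is handed in when it is done.

Besides the shell and the picture viewer there is one more tool, called after "Request:" by a JSON object that holds its "name" and its "arguments", one argument or row to a line. send_rows: Moves the arm, as the interface text tells. Its arguments: {"type":"object","properties":{"targets":{"type":"string"},"grip_force":{"type":"number"}},"required":["targets"]}

```bash
ls; mkdir -p pics
python3 - <<'E'
from workcell import env, eyes
import cv2
for n in("scene","top"):
    f=eyes.grab_frame(n); cv2.imwrite(f"pics/{n}0.png",f["image"])
    print(n,{k:v for k,v in f.items() if k!="image"})
print(env.state())
E
```

```text
pics
scene {'fovy': 56.55152738368211, 'cx': 322.885719076238, 'cy': 198.600230935089, 'eye': array([1261.62417709, -471.20968354,  676.11990176]), 'attitude': array([57.98980291,  0.08138927, 57.06265698])}
top {'fovy': 46.26549665161733, 'cx': 321.6870082087472, 'cy': 205.3795512770081, 'eye': array([ 300.62800795,   26.70666283, 1339.28557267]), 'attitude': array([ 11.02238653,  -1.63730252, -89.18605243])}
{'time_s': 0.1, 'qpos': array([-7.41416861e+01,  1.83476338e+01,  8.96992958e+01,  1.02715810e-03,
        7.20430505e+01, -1.14596237e+00]), 'qvel': array([ 0.02685497, -0.1008054 , -0.1324928 , -0.04651368,  0.02479788,
       -0.04938197]), 'effort': array([ 1.29666962e-03, -4.13333344e+01, -2.32508612e+01,  7.29578873e-02,
        4.22268198e-02, -4.16393925e-05]), 'ee_pos': array([ 168.03860325, -549.4317157 ,  213.20861309]), 'ee_rot': array([-1.79910057e+02, -2.77598491e-03,  1.70039566e+01]), 'force': array([ 0.97383344, -0.09412397, -0.369076  ]), 'torque': array([-0.00760909, -0.02334394,  0.00773417]), 'gripper_force': 0.0, 'gripper_width': 91.15731986230647}
```

View pics/scene0.png

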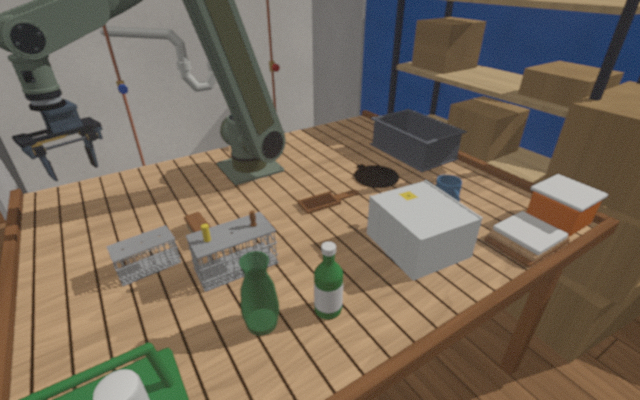

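View pics/top0.png

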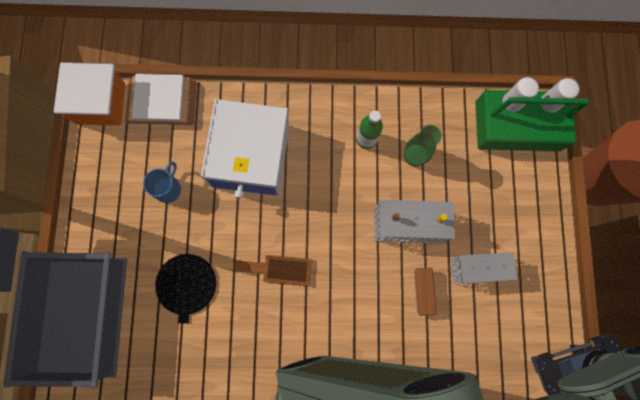

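Top view: the yellow-handled pin is at (443,217) and the brown skewer at (397,216), both in the large caddy. The small caddy at (485,268) is a decoy. The unit's yellow patch is at (241,165), with the knob at about (239,190). In the scene view the pin handle is at (206,233) and the patch at (408,196).

```bash
cat > h.py <<'E'
import numpy as np, cv2
from scipy.spatial.transform import Rotation as R
from workcell import env, eyes
def cam(f):
    return R.from_euler('xyz',f["attitude"],degrees=True).as_matrix(), np.array(f["eye"]), f["image"].shape[0]/2/np.tan(np.radians(f["fovy"]/2))
def ray(f,u,v):
    M,e,F=cam(f); d=M@np.array([(u-f["cx"])/F,-(v-f["cy"])/F,-1]); return e,d
def onz(f,u,v,z):
    e,d=ray(f,u,v); return e+d*(z-e[2])/d[2]
def proj(f,p):
    M,e,F=cam(f); c=M.T@(np.array(p)-e); return np.array([f["cx"]-F*c[0]/c[2], f["cy"]+F*c[1]/c[2]])
def yellow(f,box=None,hmin=18,hmax=34,s=120):
    h=cv2.cvtColor(f["image"],cv2.COLOR_BGR2HSV); m=cv2.inRange(h,(hmin,s,80),(hmax,255,255))
    n,l,st,c=cv2.connectedComponentsWithStats(m)
    return [(st[i,4],st[i,:4].tolist(),c[i].round(1).tolist()) for i in range(1,n) if st[i,4]>12]
E
python3 - <<'E'
from h import *
t=eyes.grab_frame("top"); s=eyes.grab_frame("scene")
print(yellow(t)); print(yellow(s))
print("tcp proj",proj(t,env.state()["ee_pos"]),proj(s,env.state()["ee_pos"]))
for u,v,z,n in [(443.5,217,156,"pin"),(397,216,153,"skewer"),(241.5,164.5,130,"hole"),(376,202,110,"cadTL"),(454,202,110,"cadTR"),(455,237,110,"cadBR"),(217,101,130,"unitTL"),(289,109,130,"TR"),(278,186,130,"BR"),(205,177,130,"BL"),(239,191,90,"knob"),(431,134,185,"vasetop"),(413,155,0,'vasebase'),(375,118,190,"soaptop"),(452,257,100,'small'),(427,292,40,'brush')]:
    print(n,onz(t,u,v,z).round(0))
print("scene pin",onz(s,206,227,156).round(0),"hole",onz(s,408,196,130).round(0))
a=cv2.resize(t["image"][185:255,365:525],None,fx=4,fy=4,interpolation=3)
b=cv2.resize(t["image"][95:205,195:295],None,fx=2.54,fy=2.54,interpolation=3)
cv2.imwrite("pics/crop1.png",a)
E
```

```text
[(np.int32(195), [233, 157, 16, 15], [240.7, 164.4]), (np.int32(62), [437, 214, 10, 8], [441.8, 217.7])]
[(np.int32(63), [401, 192, 15, 7], [407.9, 195.2]), (np.int32(125), [200, 223, 10, 19], [205.3, 231.0])]
tcp proj [553.64740742 357.92980555] [ 74.56834318 171.96489203]
pin [ 507. -319.  156.]
skewer [ 508. -199.  153.]
hole [643. 211. 130.]
cadTL [ 553. -151.  110.]
cadTR [ 557. -363.  110.]
cadBR [ 462. -361.  110.]
unitTL [822. 286. 130.]
TR [804.  89. 130.]
BR [587. 112. 130.]
BL [607. 305. 130.]
knob [580. 220.  90.]
vasetop [ 721. -286.  185.]
vasebase [ 721. -279.    0.]
soaptop [ 760. -139.  190.]
small [ 409. -354.  100.]
brush [ 318. -300.   40.]
scene pin [ 519. -319.  156.] hole [647. 210. 130.]
```

View pics/crop1.png

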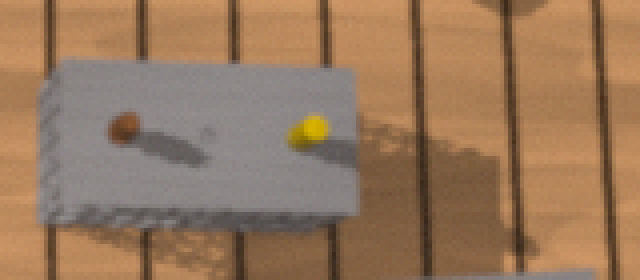

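The crop shows a round yellow handle at top px (444,217) and a brown wooden skewer at (396,217). The empty hole is at about (417,218), all in the large caddy (about 95×200 mm). Candidates for the pin were the yellow handle, the skewer and the empty small caddy at (485,268), so I take the yellow handle. The next script works out the move to a point above it.

```bash
cat >> h.py <<'E'
def delta(p,yaw,ref=None):
    "shift (m) and rotvec (deg) in tool axes from the current pose to p (mm), tool down at yaw"
    s=env.state(); M=R.from_euler('xyz',s["ee_rot"],degrees=True); G=R.from_euler('xyz',[180,0,yaw],degrees=True)
    print("shift",(M.inv().apply(np.array(p)-s["ee_pos"])/1000).round(4),"turn",np.degrees((M.inv()*G).as_rotvec()).round(2))
E
python3 -c "
from h import *
delta((508,-319,245),90)"
```

```text
shift [ 0.3925 -0.1211 -0.0314] turn [-5.000e-02 -4.000e-02 -7.299e+01]
```

Request:
{"name": "send_rows", "arguments": {
  "targets": "0.393 -0.121 -0.031 0 0 -73 100;0.393 -0.121 -0.031 0 0 -73 100;0.393 -0.121 -0.031 0 0 -73 100;0.393 -0.121 -0.031 0 0 -73 100;0.393 -0.121 -0.031 0 0 -73 100;0.393 -0.121 -0.031 0 0 -73 100;0.393 -0.121 -0.031 0 0 -73 100;0.393 -0.121 -0.031 0 0 -73 100;0.393 -0.121 -0.031 0 0 -73 100;0.393 -0.121 -0.031 0 0 -73 100;0.393 -0.121 -0.031 0 0 -73 100;0.393 -0.121 -0.031 0 0 -73 100"
}}

```text
time_s: 1.2
ee_pos: [509.8, -317.9, 244.5]
ee_rot: [-180.0, -0.0, 90.2]
force: [0.5, 0.1, -0.5]
gripper_width: 91.3
gripper_force: 0.0
```

Run:
```python
from h import *
f=eyes.grab_frame("wrist"); cv2.imwrite("pics/w1.png",f["image"])
s=env.state(); print(s["ee_pos"],s["ee_rot"],s["time_s"],s["force"])
print({k:v for k,v in f.items() if k!="image"}); print(yellow(f)); print(proj(f,s["ee_pos"]),proj(f,(508,-319,156)))
```

```text
[ 508.58640766 -318.79704921  244.43666831] [-1.79920803e+02 -7.49213706e-04  9.00269621e+01] 1.25 [-0.32081623 -0.56842399 -0.6582642 ]
{'fovy': 68.73017772646341, 'cx': 323.6702111918865, 'cy': 199.62507452579746, 'eye': array([ 508.96565936, -247.99632134,  416.35814424]), 'attitude': array([-14.33785009,   0.05139556,   0.17612779])}
[(np.int32(26), [505, 9, 18, 18], [512.7, 16.5]), (np.int32(17), [613, 138, 13, 16], [620.1, 145.1]), (np.int32(422), [313, 187, 19, 27], [322.2, 200.3]), (np.int32(759), [141, 241, 30, 52], [152.3, 266.5]), (np.int32(17), [492, 242, 6, 4], [494.0, 243.5]), (np.int32(162), [492, 259, 15, 34], [502.0, 277.8]), (np.int32(3086), [309, 302, 260, 18], [443.0, 310.9])]
[322.96694514 240.96148889] [322.6400882  204.30084961]
```

View pics/w1.png

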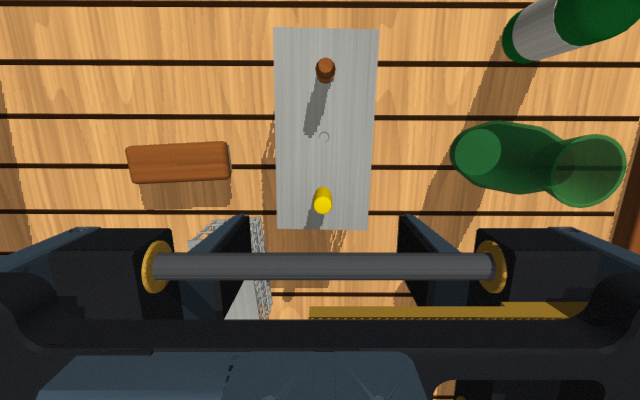

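The wrist view shows the pin handle top at (323,204), against a predicted (322.6,204.3), so the pin is at about (508,-319). The empty hole is at (324,137) and the skewer at (325,69). I descend and grip.

Request:
{"name": "send_rows", "arguments": {
  "targets": "0 0 0.04 0 0 0 100;0 0 0.08 0 0 0 100;0 0 0.11 0 0 0 100;0 0 0.1245 0 0 0 100;0 0 0.1245 0 0 0 100;0 0 0.1245 0 0 0 100;0 0 0.1245 0 0 0 0;0 0 0.1245 0 0 0 0;0 0 0.1245 0 0 0 0;0 0 0.1245 0 0 0 0;0 0 0.1245 0 0 0 0;0 0 0.1245 0 0 0 0",
  "grip_force": 35
}}

```text
time_s: 2.25
ee_pos: [508.8, -319.3, 120.9]
ee_rot: [180.0, 0.0, 90.0]
force: [0.6, 0.3, -0.2]
gripper_width: 53.7
gripper_force: 0.0
```

Request:
{"name": "send_rows", "arguments": {
  "targets": "0 0 0 0 0 0 0;0 0 0 0 0 0 0;0 0 0 0 0 0 0;0 0 0 0 0 0 0;0 0 0 0 0 0 0"
}}

```text
time_s: 2.67
ee_pos: [508.6, -319.2, 120.4]
ee_rot: [-180.0, -0.0, 90.0]
force: [0.5, 0.7, -0.2]
gripper_width: 20.8
gripper_force: 0.0
```

Request:
{"name": "send_rows", "arguments": {
  "targets": "0 0 0 0 0 0 0;0 0 0 0 0 0 0;0 0 0 0 0 0 0;0 0 0 0 0 0 0"
}}

```text
time_s: 3.0
ee_pos: [508.6, -319.2, 120.4]
ee_rot: [-180.0, -0.0, 90.0]
force: [-0.4, -0.6, 0.2]
gripper_width: 16.8
gripper_force: 35.0
```

Request:
{"name": "send_rows", "arguments": {
  "targets": "0 0 -0.03 0 0 0 0;0 0 -0.07 0 0 0 0;0 0 -0.11 0 0 0 0;0 0 -0.15 0 0 0 0;0 0 -0.17 0 0 0 0;0 0 -0.17 0 0 0 0;0.03 0.008 -0.17 0 0 0 0;0.07 0.018 -0.17 0 0 0 0;0.11 0.028 -0.17 0 0 0 0;0.15 0.038 -0.17 0 0 0 0;0.19 0.048 -0.17 0 0 0 0;0.23 0.058 -0.17 0 0 0 0"
}}

```text
time_s: 4.0
ee_pos: [566.1, -87.3, 289.1]
ee_rot: [-179.9, -0.0, 90.0]
force: [1.5, -0.1, 0.2]
gripper_width: 16.9
gripper_force: 35.0
```

Request:
{"name": "send_rows", "arguments": {
  "targets": "0.04 0.01 0 0 0 0 0;0.08 0.02 0 0 0 0 0;0.12 0.03 0 0 0 0 0;0.16 0.04 0 0 0 0 0;0.20 0.05 0 0 0 0 0;0.24 0.06 0 0 0 0 0;0.27 0.068 0 0 0 0 0;0.29 0.073 0 0 0 0 0;0.3 0.076 0.02 0 0 0 0;0.3 0.076 0.03 0 0 0 0;0.3 0.076 0.03 0 0 0 0;0.3 0.076 0.03 0 0 0 0"
}}

```text
time_s: 5.0
ee_pos: [641.7, 209.7, 258.8]
ee_rot: [-179.8, 0.1, 90.0]
force: [0.3, 0.1, -0.3]
gripper_width: 17.0
gripper_force: 35.0
```

Run:
```python
from h import *
f=eyes.grab_frame("wrist"); cv2.imwrite("pics/w2.png",f["image"])
s=env.state(); p=s["ee_pos"]; print(p,s["ee_rot"],s["time_s"],s["force"])
print(f["eye"],f["attitude"]); print(yellow(f)); print(proj(f,p),"tip",proj(f,p-[0,0,95.4]),"handle bottom",proj(f,p-[0,0,10.4]),"hole",proj(f,(643,211,130)))
```

```text
[642.3219851  209.59427037 260.21622276] [-1.79945080e+02  4.53951598e-02  8.99412251e+01] 5.05 [ 0.13063433 -0.04827409  0.51401884]
[641.62929002 279.88740835 430.6206439 ] [-14.43979331   0.20677062  -0.05283883]
[(np.int32(1351), [305, 169, 42, 41], [325.7, 188.7]), (np.int32(654), [309, 224, 27, 29], [322.6, 239.4]), (np.int32(232), [279, 241, 8, 52], [281.9, 266.5]), (np.int32(20), [363, 241, 4, 7], [364.2, 244.2]), (np.int32(74), [364, 267, 5, 26], [366.2, 280.0]), (np.int32(23), [317, 280, 13, 3], [323.4, 280.6]), (np.int32(4213), [156, 302, 306, 17], [317.5, 311.3])]
[325.86918603 240.60997797] tip [325.4965107  201.53077589] handle bottom [325.81119712 234.52918769] hole [326.06005838 191.79678002]
```

View pics/w2.png

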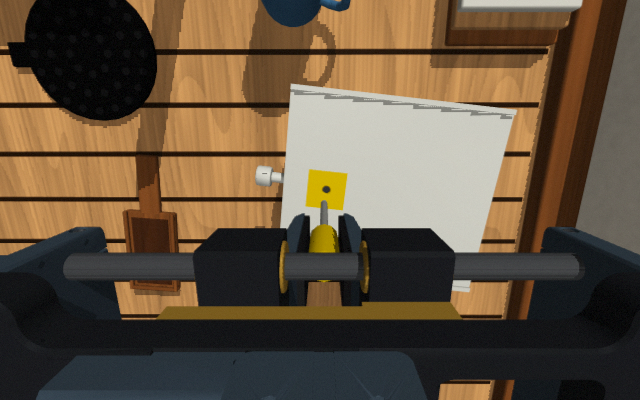

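The wrist view shows the hole at about (326,189), the rod tip at about (324,203) just below it, and the knob at (264,176). Next I measure the hole and rod to sub-pixel.

Run:
```python
from h import *
f=eyes.grab_frame("wrist"); im=f["image"]; p=env.state()["ee_pos"]
g=cv2.cvtColor(im,cv2.COLOR_BGR2GRAY).astype(float)
w=np.clip(90-g[180:198,316:336],0,None); yy,xx=np.mgrid[180:198,316:336]
h=np.array([(w*xx).sum(),(w*yy).sum()])/w.sum(); print("hole px",h, "->",onz(f,*h,130),p)
print("pred tip",proj(f,p-[0,0,95.4]),"pred z-20 above tip",proj(f,p-[0,0,75.4]))
S=cv2.cvtColor(im,cv2.COLOR_BGR2HSV)[...,1]
for r in range(196,224,2): print(r,S[r,314:336])
cv2.imwrite("pics/c3.png",cv2.resize(im[165:245,285:365],None,fx=7,fy=7,interpolation=0))
```

```text
hole px [325.04654896 188.79855538] -> [642.83318329 213.97411019 130.        ] [642.65130867 209.59563523 261.0512175 ]
pred tip [324.98425639 201.39426154] pred z-20 above tip [325.05774423 207.20438085]
196 [255 255 255 255 255 255 255 255 255 255 255 255 255 255 255 255 255 255
 255 255 255 255]
198 [255 255 255 255 255 255 255 255 255 255 255 255 255 255 255 255 255 255
 255 255 255 255]
200 [255 255 255 255 255 255 255 255 199  74  51 102 230 255 255 255 255 255
 255 255 255 255]
202 [255 255 255 255 255 255 251 105  11  10  16  11  31 225 255 255 255 255
 255 255 255 255]
204 [255 255 255 255 255 255 255  93   8  12  14   9  14 192 255 255 255 255
 255 255 255 255]
206 [255 255 255 255 255 255 254  93  14  15  12  11  14 161 255 255 255 255
 255 255 255 255]
208 [ 14  18  20  19  25  22  34  23  14  14  11   9  14 100 146 189 206 206
 255 255 255 255]
210 [16 15 14 15 15 15 14 12  6 12 14 16 11 15 14 15 13 14 14 14 19 19]
212 [15 15 16 15 14 15 15  9  8 17  9 13 14 14 13 15 15 15 15 14 15 14]
214 [15 14 15 13 14 15 18 16 11 14 14 13  9 15 13 13 14 14 15 15 16 16]
216 [15 15 15 17 15 15 17 15 16 14 16 11  9 15 15 14 13 15 14 14 14 14]
218 [13 13 13 11 15 13 15 15 13 17 14 11 18 17 16 13 13 14 15 14 15 14]
220 [11 15 13 14 13 14 19 13 11 10  9 14  7 12 13 13 11 14 14 13 15 14]
222 [15 14 14 15 15 13 11 18 18 10 14 13 11 17 13 13 13 14 15 14 14 14]
```

View pics/c3.png

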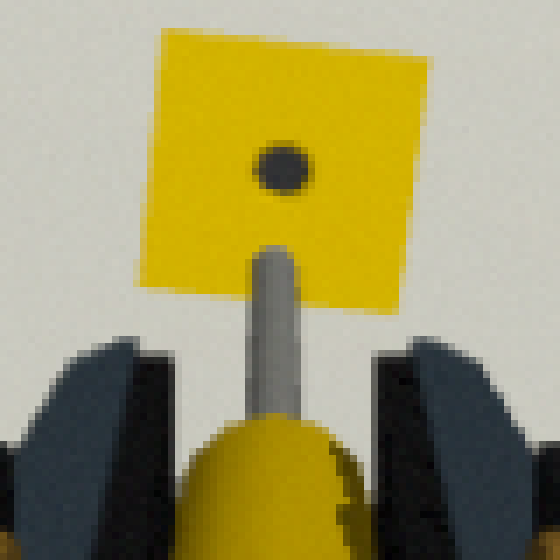

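The crop gives hole centre px (325.1,188.8), rod centre column 323.7 and tip end row 199.5. The rod looks vertical. The tip needs about +1.3 mm in x and +4.7 mm in y. I lower it close to the surface and look again.

Request:
{"name": "send_rows", "arguments": {
  "targets": "0.0047 0.0013 0 0 0 0 0;0.0047 0.0013 0.01 0 0 0 0;0.0047 0.0013 0.02 0 0 0 0;0.0047 0.0013 0.027 0 0 0 0;0.0047 0.0013 0.027 0 0 0 0;0.0047 0.0013 0.027 0 0 0 0"
}}

```text
time_s: 5.6
ee_pos: [643.4, 215.3, 232.3]
ee_rot: [-179.9, 0.0, 90.0]
force: [-0.5, -0.1, -0.7]
gripper_width: 17.2
gripper_force: 35.0
```

Run:
```python
from h import *
f=eyes.grab_frame("wrist"); im=f["image"]; s=env.state(); p=s["ee_pos"]; print(p,s["force"])
a=proj(f,p-[0,0,92.4]); b=proj(f,[p[0],p[1],130]); print("ball ctr pred",a,"surface under",b)
u,v=map(int,b)
cv2.imwrite("pics/c4.png",cv2.resize(im[v-30:v+30,u-30:u+30],None,fx=9,fy=9,interpolation=0)); print("origin",u-30,v-30)
```

```text
[643.77264556 215.40313416 233.05948254] [-0.49823394 -1.12120987 -0.5763903 ]
ball ctr pred [325.12017727 202.04504877] surface under [325.09008013 199.21981936]
origin 295 169
```

View pics/c4.png

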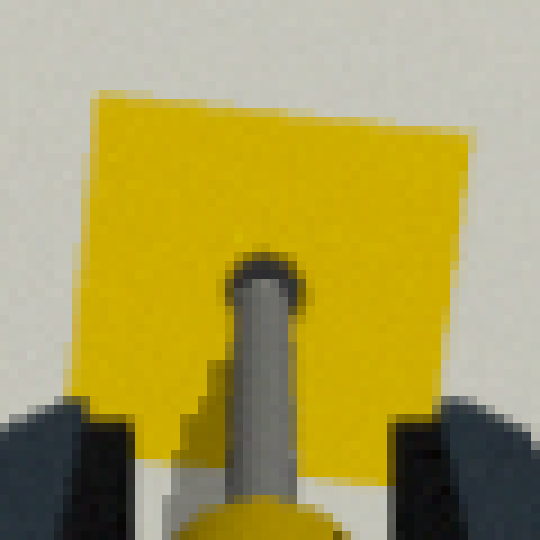

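The crop shows the hole centre at about crop (266,290) and the rod axis at x=264. The tip projects to about (264,281) on the surface, so I shift +0.3 mm x and -1.0 mm y and feel down.

Request:
{"name": "send_rows", "arguments": {
  "targets": "-0.001 0.0003 0 0 0 0 0;-0.001 0.0003 0.003 0 0 0 0;-0.001 0.0003 0.006 0 0 0 0;-0.001 0.0003 0.008 0 0 0 0;-0.001 0.0003 0.008 0 0 0 0;-0.001 0.0003 0.008 0 0 0 0"
}}

```text
time_s: 6.15
ee_pos: [644.0, 214.5, 225.2]
ee_rot: [-180.0, 0.0, 90.0]
force: [0.4, -0.2, 0.3]
gripper_width: 17.4
gripper_force: 35.0
```

Request:
{"name": "send_rows", "arguments": {
  "targets": "0 0 0.001 0 0 0 0;0 0 0.001 0 0 0 0;0 0 0.001 0 0 0 0"
}}

```text
time_s: 6.4
ee_pos: [644.2, 214.5, 224.4]
ee_rot: [180.0, 0.0, 90.0]
force: [0.3, -0.6, 0.4]
gripper_width: 17.0
gripper_force: 35.0
```

Request:
{"name": "send_rows", "arguments": {
  "targets": "0 0 0.001 0 0 0 0;0 0 0.001 0 0 0 0;0 0 0.001 0 0 0 0"
}}

```text
time_s: 6.65
ee_pos: [644.1, 214.5, 223.4]
ee_rot: [-180.0, 0.0, 90.0]
force: [0.4, 0.4, 0.6]
gripper_width: 17.6
gripper_force: 35.0
```

Request:
{"name": "send_rows", "arguments": {
  "targets": "0 0 0.001 0 0 0 0;0 0 0.001 0 0 0 0;0 0 0.001 0 0 0 0"
}}

```text
time_s: 6.9
ee_pos: [644.1, 214.5, 222.4]
ee_rot: [-180.0, 0.0, 90.0]
force: [-0.0, -0.7, -1.4]
gripper_width: 17.4
gripper_force: 35.0
```

Request:
{"name": "send_rows", "arguments": {
  "targets": "0 0 0.001 0 0 0 0;0 0 0.001 0 0 0 0;0 0 0.001 0 0 0 0"
}}

```text
time_s: 7.15
ee_pos: [644.1, 214.5, 221.4]
ee_rot: [-180.0, 0.0, 90.0]
force: [-0.0, 0.6, -0.9]
gripper_width: 17.3
gripper_force: 35.0
```

Request:
{"name": "send_rows", "arguments": {
  "targets": "0 0 0.001 0 0 0 0;0 0 0.001 0 0 0 0;0 0 0.001 0 0 0 0"
}}

```text
time_s: 7.4
ee_pos: [644.1, 214.5, 220.3]
ee_rot: [-180.0, 0.0, 90.0]
force: [0.5, 0.2, -1.0]
gripper_width: 17.3
gripper_force: 35.0
```

The tip is in the hole without contact. The pad lies at tip z 92 to 114.

Request:
{"name": "send_rows", "arguments": {
  "targets": "0 0 0.002 0 0 0 0;0 0 0.004 0 0 0 0;0 0 0.006 0 0 0 0;0 0 0.008 0 0 0 0;0 0 0.008 0 0 0 0;0 0 0.008 0 0 0 0"
}}

```text
time_s: 7.9
ee_pos: [644.1, 214.5, 212.2]
ee_rot: [-180.0, 0.0, 90.0]
force: [1.1, 0.8, -0.7]
gripper_width: 17.4
gripper_force: 35.0
```

Request:
{"name": "send_rows", "arguments": {
  "targets": "0 0 0.001 0 0 0 0;0 0 0.002 0 0 0 0;0 0 0.002 0 0 0 0;0 0 0.002 0 0 0 0"
}}

```text
time_s: 8.23
ee_pos: [644.1, 214.5, 210.4]
ee_rot: [-180.0, 0.0, 90.0]
force: [-0.4, -0.2, 0.3]
gripper_width: 17.1
gripper_force: 35.0
```

Request:
{"name": "send_rows", "arguments": {
  "targets": "0 0 0.001 0 0 0 0;0 0 0.002 0 0 0 0;0 0 0.002 0 0 0 0;0 0 0.002 0 0 0 0"
}}

```text
time_s: 8.57
ee_pos: [644.1, 214.5, 208.3]
ee_rot: [-180.0, 0.0, 90.0]
force: [0.2, 0.9, -0.2]
gripper_width: 17.4
gripper_force: 35.0
```

Request:
{"name": "send_rows", "arguments": {
  "targets": "0 0 0.001 0 0 0 0;0 0 0.002 0 0 0 0;0 0 0.002 0 0 0 0;0 0 0.002 0 0 0 0"
}}

```text
time_s: 8.9
ee_pos: [644.1, 214.4, 206.3]
ee_rot: [-180.0, 0.0, 90.0]
force: [0.2, -0.2, -0.2]
gripper_width: 17.7
gripper_force: 35.0
```

Request:
{"name": "send_rows", "arguments": {
  "targets": "0 0 0.001 0 0 0 0;0 0 0.002 0 0 0 0;0 0 0.002 0 0 0 0;0 0 0.002 0 0 0 0"
}}

```text
time_s: 9.23
ee_pos: [644.1, 214.4, 204.3]
ee_rot: [-180.0, 0.0, 90.0]
force: [-0.7, -0.1, -1.0]
gripper_width: 17.1
gripper_force: 35.0
```

Request:
{"name": "send_rows", "arguments": {
  "targets": "0 0 0.001 0 0 0 0;0 0 0.002 0 0 0 0;0 0 0.002 0 0 0 0;0 0 0.002 0 0 0 0"
}}

```text
time_s: 9.57
ee_pos: [644.1, 214.5, 202.3]
ee_rot: [-180.0, 0.0, 90.0]
force: [-0.1, -0.6, -1.0]
gripper_width: 17.3
gripper_force: 35.0
```

Request:
{"name": "send_rows", "arguments": {
  "targets": "0 0 0.001 0 0 0 0;0 0 0.002 0 0 0 0;0 0 0.002 0 0 0 0;0 0 0.002 0 0 0 0"
}}

```text
time_s: 9.9
ee_pos: [644.1, 214.5, 200.3]
ee_rot: [-180.0, 0.0, 90.0]
force: [-0.0, -0.2, -0.6]
gripper_width: 17.0
gripper_force: 35.0
```

Request:
{"name": "send_rows", "arguments": {
  "targets": "0 0 0.001 0 0 0 0;0 0 0.002 0 0 0 0;0 0 0.002 0 0 0 0;0 0 0.002 0 0 0 0"
}}

```text
time_s: 10.23
ee_pos: [644.2, 214.5, 198.4]
ee_rot: [-180.0, 0.0, 90.0]
force: [-0.1, 1.1, -0.2]
gripper_width: 17.1
gripper_force: 35.0
```

Request:
{"name": "send_rows", "arguments": {
  "targets": "0 0 0.001 0 0 0 0;0 0 0.002 0 0 0 0;0 0 0.002 0 0 0 0;0 0 0.002 0 0 0 0"
}}

```text
time_s: 10.57
ee_pos: [644.3, 214.6, 197.5]
ee_rot: [179.9, -0.0, 90.0]
force: [-0.8, -0.2, 4.9]
gripper_width: 17.4
gripper_force: 35.0
```

First touch at about 4.9 N. I continue in small steps.

Request:
{"name": "send_rows", "arguments": {
  "targets": "0 0 0.001 0 0 0 0;0 0 0.0015 0 0 0 0;0 0 0.0015 0 0 0 0;0 0 0.0015 0 0 0 0"
}}

```text
time_s: 10.9
ee_pos: [644.3, 214.7, 196.2]
ee_rot: [179.9, -0.0, 90.0]
force: [-0.9, 0.4, 7.6]
gripper_width: 17.2
gripper_force: 35.0
```

Request:
{"name": "send_rows", "arguments": {
  "targets": "0 0 0.001 0 0 0 0;0 0 0.001 0 0 0 0;0 0 0.001 0 0 0 0"
}}

```text
time_s: 11.15
ee_pos: [644.4, 214.7, 195.5]
ee_rot: [179.9, -0.0, 90.0]
force: [-2.6, -0.0, 7.6]
gripper_width: 17.4
gripper_force: 35.0
```

Request:
{"name": "send_rows", "arguments": {
  "targets": "0 0 0.0008 0 0 0 0;0 0 0.0008 0 0 0 0;0 0 0.0008 0 0 0 0"
}}

```text
time_s: 11.4
ee_pos: [644.4, 214.7, 194.9]
ee_rot: [179.9, -0.0, 90.0]
force: [-1.8, 0.0, 8.6]
gripper_width: 17.2
gripper_force: 35.0
```

Run:
```python
from h import *
s=env.state(); print(s["ee_pos"],s["force"])
```

```text
[644.36835081 214.70723406 194.8781187 ] [-1.83018276  0.02511363  8.63089726]
```

Request:
{"name": "send_rows", "arguments": {
  "targets": "0 0 0.0008 0 0 0 0;0 0 0.0008 0 0 0 0;0 0 0.0008 0 0 0 0"
}}

```text
time_s: 11.65
ee_pos: [644.4, 214.7, 194.3]
ee_rot: [179.9, -0.0, 90.0]
force: [-2.3, 0.6, 8.9]
gripper_width: 17.2
gripper_force: 35.0
```

Request:
{"name": "send_rows", "arguments": {
  "targets": "0 0 0.0008 0 0 0 0;0 0 0.0008 0 0 0 0;0 0 0.0008 0 0 0 0"
}}

```text
time_s: 11.9
ee_pos: [644.4, 214.7, 193.6]
ee_rot: [179.9, -0.1, 90.0]
force: [-1.5, 0.6, 9.8]
gripper_width: 17.4
gripper_force: 35.0
```

Request:
{"name": "send_rows", "arguments": {
  "targets": "0 0 0.0006 0 0 0 0;0 0 0.0006 0 0 0 0;0 0 0.0006 0 0 0 0"
}}

```text
time_s: 12.15
ee_pos: [644.4, 214.7, 193.2]
ee_rot: [179.9, -0.1, 90.0]
force: [-2.5, -0.0, 9.7]
gripper_width: 17.4
gripper_force: 35.0
```

Run:
```python
from h import *
f=eyes.grab_frame("wrist"); im=f["image"]; s=env.state(); print(s["ee_pos"],s["force"])
cv2.imwrite("pics/c5.png",cv2.resize(im[80:300,200:420],None,fx=2.5,fy=2.5,interpolation=3))
```

```text
[644.42391705 214.72503502 193.19391539] [-1.27059564 -0.04145296  9.82832626]
```

View pics/c5.png

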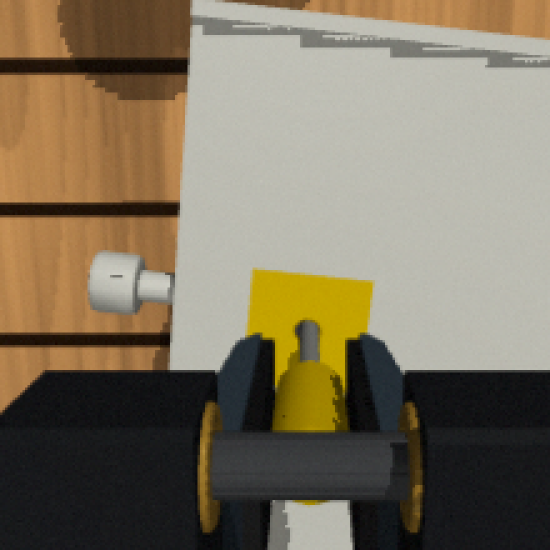

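The pin is in the hole and the drawer is still shut (knob at crop (118,282), close to the face). I press on a little.

Request:
{"name": "send_rows", "arguments": {
  "targets": "0 0 0.0006 0 0 0 0;0 0 0.0006 0 0 0 0;0 0 0.0006 0 0 0 0"
}}

```text
time_s: 12.45
ee_pos: [644.4, 214.7, 192.3]
ee_rot: [179.9, -0.0, 90.0]
force: [-2.2, -1.5, 7.5]
gripper_width: 17.6
gripper_force: 35.0
```

The force dropped, so the latch has probably tripped. I check the drawer by its blue pixels.

Run:
```python
from h import *
f=eyes.grab_frame("wrist"); im=f["image"]; s=env.state(); print(s["ee_pos"],s["force"])
b=cv2.imread("pics/c5.png"); new=cv2.resize(im[80:300,200:420],None,fx=2.5,fy=2.5,interpolation=3)
d=cv2.absdiff(new,b).max(2)>50; yy,xx=np.nonzero(d[:330,:250]); print(d.sum(), xx.min() if len(xx) else None, xx.max() if len(xx) else None)
h=cv2.cvtColor(im,cv2.COLOR_BGR2HSV)
for r in (170,190,200): print(r,[(int(h[r,c,0]),int(h[r,c,1]),int(h[r,c,2])) for c in range(215,285,6)])
```

```text
[644.37453108 214.63354057 192.16415161] [-1.94342942 -0.65145355  9.71670059]
5406 58 249
170 [(15, 144, 179), (15, 147, 177), (15, 146, 180), (15, 147, 170), (15, 144, 172), (15, 153, 150), (15, 143, 157), (15, 149, 152), (15, 150, 146), (114, 171, 76), (30, 15, 186), (27, 14, 188)]
190 [(15, 150, 167), (15, 148, 167), (15, 125, 180), (28, 15, 198), (33, 14, 199), (33, 13, 198), (26, 11, 193), (30, 15, 190), (33, 14, 186), (110, 148, 100), (30, 14, 186), (27, 14, 184)]
200 [(16, 149, 161), (15, 148, 169), (16, 138, 177), (34, 15, 138), (27, 15, 152), (33, 19, 146), (15, 131, 138), (17, 53, 120), (23, 20, 117), (40, 9, 168), (25, 15, 188), (25, 16, 187)]
```

Request:
{"name": "send_rows", "arguments": {
  "targets": "0 0 0 0 0 0 0;0 0 0 0 0 0 0;0 0 0 0 0 0 0;0 0 0 0 0 0 0"
}}

```text
time_s: 12.83
ee_pos: [644.4, 214.7, 192.1]
ee_rot: [179.9, -0.0, 90.0]
force: [-1.8, -0.8, 8.2]
gripper_width: 17.1
gripper_force: 35.0
```

Run:
```python
from h import *
f=eyes.grab_frame("wrist"); im=f["image"]
h=cv2.cvtColor(im,cv2.COLOR_BGR2HSV)
for r in (185,188,192,196): 
  row=h[r,190:290]; w=np.nonzero((row[:,1]<40)&(row[:,2]>120))[0]+190; b=np.nonzero((row[:,0]>100)&(row[:,1]>100))[0]+190; print(r,w[0],b[:1],b[-1:])
# axis direction & knob end: outer end of knob at row ~188
for u in (w[0],):
  print(onz(f,u,190,90), onz(f,236,192,90))
m=((h[...,1]<40)&(h[...,2]>120))[160:215,195:262]; yy,xx=np.nonzero(m); print("knob rows",yy.min()+160,yy.max()+160,"cols",xx.min()+195)
```

```text
185 212 [250] [269]
188 211 [249] [269]
192 211 [249] [268]
196 211 [249] [263]
[535.80903411 224.23070102  90.        ] [559.60812598 222.24774778  90.        ]
knob rows 178 205 cols 211
```

The drawer is about 24 mm out. The pin was in the hole, so the waypoint is met. Now I lift the pin straight out and return it to the caddy.

Request:
{"name": "send_rows", "arguments": {
  "targets": "0 0 -0.02 0 0 0 0;0 0 -0.05 0 0 0 0;0 0 -0.08 0 0 0 0;0 0 -0.1 0 0 0 0;-0.02 -0.005 -0.1 0 0 0 0;-0.06 -0.015 -0.1 0 0 0 0;-0.1 -0.025 -0.1 0 0 0 0;-0.14 -0.036 -0.1 0 0 0 0;-0.18 -0.046 -0.1 0 0 0 0;-0.22 -0.056 -0.1 0 0 0 0;-0.26 -0.066 -0.1 0 0 0 0;-0.3 -0.076 -0.1 0 0 0 0"
}}

```text
time_s: 13.88
ee_pos: [567.2, -87.2, 289.8]
ee_rot: [-180.0, 0.0, 90.0]
force: [0.8, -0.1, -0.1]
gripper_width: 17.4
gripper_force: 35.0
```

Request:
{"name": "send_rows", "arguments": {
  "targets": "-0.04 -0.01 0 0 0 0 0;-0.08 -0.02 0 0 0 0 0;-0.12 -0.03 0 0 0 0 0;-0.16 -0.041 0 0 0 0 0;-0.2 -0.051 0 0 0 0 0;-0.225 -0.057 0 0 0 0 0;-0.234 -0.06 0 0 0 0 0;-0.234 -0.06 0.03 0 0 0 0;-0.234 -0.06 0.06 0 0 0 0;-0.234 -0.06 0.06 0 0 0 0;-0.234 -0.06 0.06 0 0 0 0;-0.234 -0.06 0.06 0 0 0 0"
}}

```text
time_s: 14.88
ee_pos: [509.2, -319.4, 231.8]
ee_rot: [179.9, 0.1, 90.0]
force: [1.0, -0.1, -0.5]
gripper_width: 17.5
gripper_force: 35.0
```

Run:
```python
from h import *
f=eyes.grab_frame("wrist"); im=f["image"]; s=env.state(); p=s["ee_pos"]; print(s["time_s"],p,s["ee_rot"],s["force"])
print("ball",proj(f,p-[0,0,92.4]),"hole pred",proj(f,(508.6,-319.2,110))); delta((508.6,-319.2,p[2]),90)
u,v=map(int,proj(f,(508.6,-319.2,110)))
cv2.imwrite("pics/c6.png",cv2.resize(im[v-35:v+35,u-35:u+35],None,fx=8,fy=8,interpolation=0)); print("origin",u-35,v-35)
```

```text
14.9333 [ 509.4205884  -319.60114344  232.37656413] [1.79828007e+02 1.07301173e-01 9.00502985e+01] [ 0.15325345 -0.44251029  0.70863188]
ball [324.66473996 202.39345885] hole pred [323.72721113 194.52635169]
shift [ 0.0004 -0.0008 -0.    ] turn [0.17 0.11 0.05]
origin 288 159
```

View pics/c6.png

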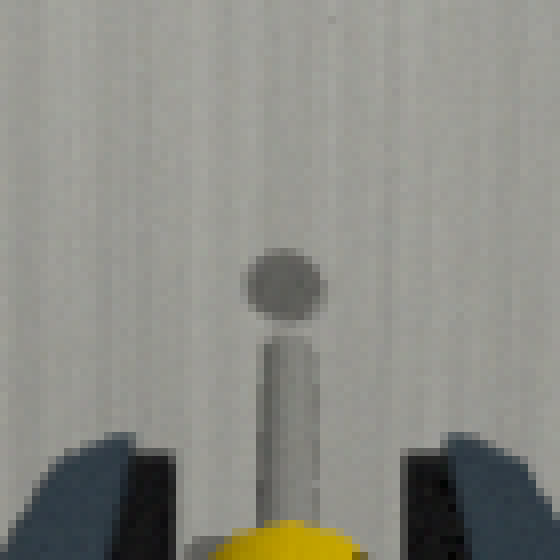

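The hole is at crop (284,286) and the rod axis at x=290 (+0.8 mm), with its tip end a little low. I correct -0.8 mm x and +0.8 mm y, then lower.

Request:
{"name": "send_rows", "arguments": {
  "targets": "0.0008 -0.0008 0 0 0 0 0;0.0008 -0.0008 0.01 0 0 0 0;0.0008 -0.0008 0.02 0 0 0 0;0.0008 -0.0008 0.023 0 0 0 0;0.0008 -0.0008 0.026 0 0 0 0;0.0008 -0.0008 0.029 0 0 0 0;0.0008 -0.0008 0.032 0 0 0 0;0.0008 -0.0008 0.032 0 0 0 0"
}}

```text
time_s: 15.6
ee_pos: [507.2, -318.6, 197.7]
ee_rot: [-180.0, -0.0, 90.0]
force: [0.0, 0.3, -0.1]
gripper_width: 17.2
gripper_force: 35.0
```

Request:
{"name": "send_rows", "arguments": {
  "targets": "0 0.0008 0 0 0 0 0;0 0.0008 0.01 0 0 0 0;0 0.0008 0.03 0 0 0 0;0 0.0008 0.05 0 0 0 0;0 0.0008 0.065 0 0 0 0;0 0.0008 0.07 0 0 0 0;0 0.0008 0.07 0 0 0 0"
}}

```text
time_s: 16.18
ee_pos: [507.6, -318.3, 126.8]
ee_rot: [-179.9, -0.1, 90.0]
force: [-0.1, -0.3, -0.7]
gripper_width: 17.4
gripper_force: 35.0
```

Still free. I lower on to the lid in small steps.

Request:
{"name": "send_rows", "arguments": {
  "targets": "0 0 0.002 0 0 0 0;0 0 0.004 0 0 0 0;0 0 0.004 0 0 0 0;0 0 0.004 0 0 0 0"
}}

```text
time_s: 16.52
ee_pos: [508.4, -318.9, 125.0]
ee_rot: [180.0, 0.0, 90.0]
force: [-0.1, -0.8, -0.2]
gripper_width: 17.3
gripper_force: 35.0
```

Request:
{"name": "send_rows", "arguments": {
  "targets": "0 0 0.001 0 0 0 0;0 0 0.002 0 0 0 0;0 0 0.002 0 0 0 0;0 0 0.002 0 0 0 0"
}}

```text
time_s: 16.85
ee_pos: [508.2, -318.7, 122.4]
ee_rot: [180.0, 0.0, 90.0]
force: [-0.2, -0.5, 0.5]
gripper_width: 17.4
gripper_force: 35.0
```

Request:
{"name": "send_rows", "arguments": {
  "targets": "0 0 0.001 0 0 0 0;0 0 0.002 0 0 0 0;0 0 0.002 0 0 0 0;0 0 0.002 0 0 0 0"
}}

```text
time_s: 17.18
ee_pos: [508.2, -318.8, 120.4]
ee_rot: [180.0, 0.0, 90.0]
force: [-0.0, -0.5, -0.2]
gripper_width: 17.4
gripper_force: 35.0
```

Request:
{"name": "send_rows", "arguments": {
  "targets": "0 0 0.001 0 0 0 0;0 0 0.001 0 0 0 0;0 0 0.001 0 0 0 0"
}}

```text
time_s: 17.43
ee_pos: [508.3, -318.8, 120.4]
ee_rot: [180.0, 0.0, 90.0]
force: [-1.4, 0.5, 6.3]
gripper_width: 17.7
gripper_force: 35.0
```

Seated at 120.4, the same height as at the grasp. I release and rise.

Request:
{"name": "send_rows", "arguments": {
  "targets": "0 0 -0.001 0 0 0 60;0 0 -0.001 0 0 0 60;0 0 -0.001 0 0 0 60;0 0 -0.001 0 0 0 60;0 0 -0.001 0 0 0 60;0 0 -0.001 0 0 0 60;0 0 -0.02 0 0 0 60;0 0 -0.05 0 0 0 60;0 0 -0.08 0 0 0 60;0 0 -0.11 0 0 0 60;0 0 -0.14 0 0 0 60;0 0 -0.14 0 0 0 60"
}}

```text
time_s: 18.43
ee_pos: [510.7, -320.3, 266.2]
ee_rot: [179.4, 0.4, 90.0]
force: [1.3, -0.9, 1.2]
gripper_width: 54.5
gripper_force: 0.0
```

Run:
```python
from h import *
f=eyes.grab_frame("wrist"); s=env.state(); print(s["time_s"],s["ee_pos"],s["gripper_width"])
print([y for y in yellow(f) if y[0]>200 and y[2][1]<235], proj(f,(508.4,-319,156)),proj(f,(508.4,-319,110)))
delta((500,224,240),-5.6); delta((546,224,71),-5.6)
```

```text
18.4833 [ 509.6773985  -319.67976712  263.10580811] 54.772896759923476
[(np.int32(360), [311, 179, 18, 25], [320.0, 191.5])] [320.99270984 195.43732796] [320.93192812 185.76621965]
shift [ 0.5438 -0.0098  0.0207] turn [ 0.49 -0.12 95.6 ]
shift [0.5445 0.0351 0.19  ] turn [ 0.49 -0.12 95.6 ]
```

The pin stands in its hole (handle at (320,191), as predicted). Now I go to the knob, turning -84.4° to yaw 174.4 for a comfortable last joint.

Request:
{"name": "send_rows", "arguments": {
  "targets": "0.544 -0.01 0 0 0 -84.4 60;0.544 -0.01 0 0 0 -84.4 60;0.544 -0.01 0 0 0 -84.4 60;0.544 -0.01 0 0 0 -84.4 60;0.544 -0.01 0 0 0 -84.4 60;0.544 -0.01 0 0 0 -84.4 60;0.544 -0.01 0 0 0 -84.4 60;0.544 -0.01 0 0 0 -84.4 60;0.544 -0.01 0 0 0 -84.4 60;0.544 -0.01 0 0 0 -84.4 60;0.544 -0.01 0 0 0 -84.4 60;0.544 -0.01 0 0 0 -84.4 60"
}}

```text
time_s: 19.48
ee_pos: [497.8, 183.0, 258.0]
ee_rot: [-179.9, -0.1, 174.7]
force: [0.6, 0.1, 0.5]
gripper_width: 54.7
gripper_force: 0.0
```

Request:
{"name": "send_rows", "arguments": {
  "targets": "0 0 0 0 0 0 60;0 0 0 0 0 0 60;0 0 0 0 0 0 60"
}}

```text
time_s: 19.73
ee_pos: [498.4, 180.7, 258.2]
ee_rot: [-179.9, -0.1, 174.4]
force: [-0.8, -0.5, -0.3]
gripper_width: 54.7
gripper_force: 0.0
```

Run:
```python
from h import *
f=eyes.grab_frame("wrist"); s=env.state(); print(s["time_s"],s["ee_pos"],s["ee_rot"],s["gripper_width"])
print(proj(f,(546,224,90)),f["eye"]); delta((546,224,240),174.4)
cv2.imwrite("pics/w7.png",f["image"])
```

```text
19.7833 [498.61859631 180.11385969 258.47938403] [-1.79919847e+02 -8.18643086e-02  1.74328805e+02] 54.73589534321394
[362.67945735 220.90344375] [428.59393285 187.97749819 430.20865164]
shift [-0.0428  0.0484  0.0184] turn [-0.08 -0.08 -0.07]
```

View pics/w7.png

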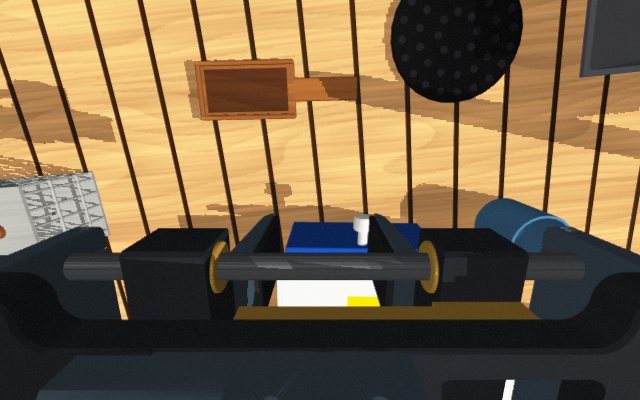

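The knob is seen at (361,223), predicted (362.7,220.9), giving about (547,223,90). I move over it, then down.

Request:
{"name": "send_rows", "arguments": {
  "targets": "-0.022 0.024 0 0 0 0 60;-0.044 0.0475 0 0 0 0 60;-0.044 0.0475 0 0 0 0 60;-0.044 0.0475 0.03 0 0 0 60;-0.044 0.0475 0.07 0 0 0 60;-0.044 0.0475 0.11 0 0 0 60;-0.044 0.0475 0.14 0 0 0 60;-0.044 0.0475 0.14 0 0 0 60;-0.044 0.0475 0.14 0 0 0 60"
}}

```text
time_s: 20.53
ee_pos: [546.7, 222.3, 118.5]
ee_rot: [-179.9, -0.2, 174.3]
force: [1.5, 1.0, -0.1]
gripper_width: 54.3
gripper_force: 0.0
```

Run:
```python
from h import *
f=eyes.grab_frame("wrist"); s=env.state(); print(s["time_s"],s["ee_pos"],s["ee_rot"],s["force"])
print(proj(f,(547,223,90)),proj(f,(547,223,102)),proj(f,(538,223,90))); delta((547,223,71),174.4)
h=cv2.cvtColor(f["image"],cv2.COLOR_BGR2HSV); m=((h[...,1]<40)&(h[...,2]>110)).astype(np.uint8)
n,l,st,c=cv2.connectedComponentsWithStats(m); print([(st[i].tolist(),c[i].round().tolist()) for i in range(1,n) if st[i,4]>100])
```

```text
20.5833 [548.29738358 223.1728717  120.55448742] [1.79978533e+02 7.39011457e-02 1.74297549e+02] [-0.21841129  0.53516647  0.88359137]
[324.47478967 225.65356606] [324.501218   231.46984832] [323.22395801 213.80447814]
shift [ 0.0013 -0.0003  0.0496] turn [ 0.02  0.07 -0.1 ]
[([310, 213, 34, 40, 1088], [326.0, 231.0]), ([270, 281, 109, 25, 856], [325.0, 297.0])]
```

The knob is centred between the fingers. I descend and grip it lightly.

Request:
{"name": "send_rows", "arguments": {
  "targets": "0.001 0.0015 0.03 0 0 0 60;0.001 0.0015 0.049 0 0 0 60;0.001 0.0015 0.049 0 0 0 60;0.001 0.0015 0.049 0 0 0 20;0.001 0.0015 0.049 0 0 0 10;0.001 0.0015 0.049 0 0 0 10;0.001 0.0015 0.049 0 0 0 10;0.001 0.0015 0.049 0 0 0 10;0.001 0.0015 0.049 0 0 0 10;0.001 0.0015 0.049 0 0 0 10",
  "grip_force": 15
}}

```text
time_s: 21.42
ee_pos: [547.1, 223.8, 71.8]
ee_rot: [-179.8, 0.1, 174.5]
force: [-0.4, -6.2, 6.2]
gripper_width: 23.2
gripper_force: 15.0
```

Request:
{"name": "send_rows", "arguments": {
  "targets": "0.005 0 0 0 0 0 10;0.011 0 0 0 0 0 10;0.018 0 0 0 0 0 10;0.025 0 0 0 0 0 10;0.032 0 0 0 0 0 10;0.039 0 0 0 0 0 10;0.046 0 0 0 0 0 10;0.052 0 0 0 0 0 10;0.057 0 0 0 0 0 10;0.06 0 0 0 0 0 10;0.06 0 0 0 0 0 10;0.06 0 0 0 0 0 10"
}}

```text
time_s: 22.42
ee_pos: [486.7, 230.4, 71.8]
ee_rot: [-179.9, 0.0, 174.5]
force: [-2.1, -4.6, 7.6]
gripper_width: 23.7
gripper_force: 15.0
```

Request:
{"name": "send_rows", "arguments": {
  "targets": "0.002 0 0 0 0 0 10;0.004 0 0 0 0 0 10;0.004 0 0 0 0 0 10;0.004 0 0 0 0 0 10"
}}

```text
time_s: 22.75
ee_pos: [483.2, 230.8, 71.8]
ee_rot: [-179.9, 0.1, 174.5]
force: [-0.3, -5.0, 7.2]
gripper_width: 23.5
gripper_force: 15.0
```

Request:
{"name": "send_rows", "arguments": {
  "targets": "0.001 0 0 0 0 0 10;0.002 0 0 0 0 0 10;0.002 0 0 0 0 0 10;0.002 0 0 0 0 0 10"
}}

```text
time_s: 23.08
ee_pos: [481.5, 231.0, 71.8]
ee_rot: [-179.9, 0.1, 174.5]
force: [0.1, -5.9, 7.3]
gripper_width: 23.3
gripper_force: 15.0
```

Request:
{"name": "send_rows", "arguments": {
  "targets": "0.001 0 0 0 0 0 10;0.002 0 0 0 0 0 10;0.002 0 0 0 0 0 10;0.002 0 0 0 0 0 10"
}}

```text
time_s: 23.42
ee_pos: [481.1, 231.1, 71.8]
ee_rot: [-179.9, 0.3, 174.5]
force: [4.7, -7.0, 4.0]
gripper_width: 23.5
gripper_force: 15.0
```

Request:
{"name": "send_rows", "arguments": {
  "targets": "0.001 0 0 0 0 0 10;0.002 0 0 0 0 0 10;0.002 0 0 0 0 0 10;0.002 0 0 0 0 0 10"
}}

```text
time_s: 23.75
ee_pos: [481.1, 231.1, 71.9]
ee_rot: [-179.9, 0.5, 174.5]
force: [9.0, -8.2, 0.2]
gripper_width: 23.3
gripper_force: 15.0
```

The stop is reached: no more movement and the force is rising. I ease off 3 mm, open and rise clear.

Request:
{"name": "send_rows", "arguments": {
  "targets": "-0.0025 0 0 0 0 0 10;-0.0025 0 0 0 0 0 60;-0.0025 0 0 0 0 0 60;-0.0025 0 0 0 0 0 60;-0.0025 0 0 0 0 0 60;-0.0025 0 0 0 0 0 60;-0.0025 0 0 0 0 0 60;-0.0025 0 -0.02 0 0 0 60;-0.0025 0 -0.05 0 0 0 60;-0.0025 0 -0.09 0 0 0 60;-0.0025 0 -0.13 0 0 0 60;-0.0025 0 -0.15 0 0 0 60"
}}

```text
time_s: 24.75
ee_pos: [480.9, 233.2, 225.2]
ee_rot: [179.8, 0.4, 174.4]
force: [1.3, 0.8, 0.5]
gripper_width: 54.3
gripper_force: 0.0
```

Request:
{"name": "send_rows", "arguments": {
  "targets": "0.04 0 -0.04 0 0 0 60;0.08 0 -0.08 0 0 0 60;0.1 0 -0.1 0 0 0 60;0.1 0 -0.1 0 0 0 60;0.1 0 -0.1 0 0 0 60"
}}

```text
time_s: 25.17
ee_pos: [378.8, 243.0, 324.1]
ee_rot: [179.7, 0.3, 174.5]
force: [1.5, -0.5, 0.1]
gripper_width: 54.6
gripper_force: 0.0
```

Run:
```python
from h import *
f=eyes.grab_frame("top"); s=env.state(); print(s["time_s"],s["ee_pos"],s["force"],s["gripper_width"])
print(yellow(f),"knob stop pred",proj(f,(481,231,90)))
g=eyes.grab_frame("scene"); a=cv2.resize(f["image"][80:320,140:520],None,fx=2,fy=2)
cv2.imwrite("pics/end.png",a); print(yellow(g))
```

```text
25.2167 [379.62459059 242.53559728 321.77719422] [ 0.57906147  0.33836395 -0.77528123] 54.62187745536851
[(np.int32(194), [233, 157, 16, 15], [240.7, 164.4]), (np.int32(63), [437, 214, 10, 8], [441.7, 217.7])] knob stop pred [233.16688318 226.93089434]
[(np.int32(64), [401, 192, 15, 7], [407.9, 195.3]), (np.int32(124), [200, 223, 10, 18], [205.3, 230.8])]
```

View pics/end.png

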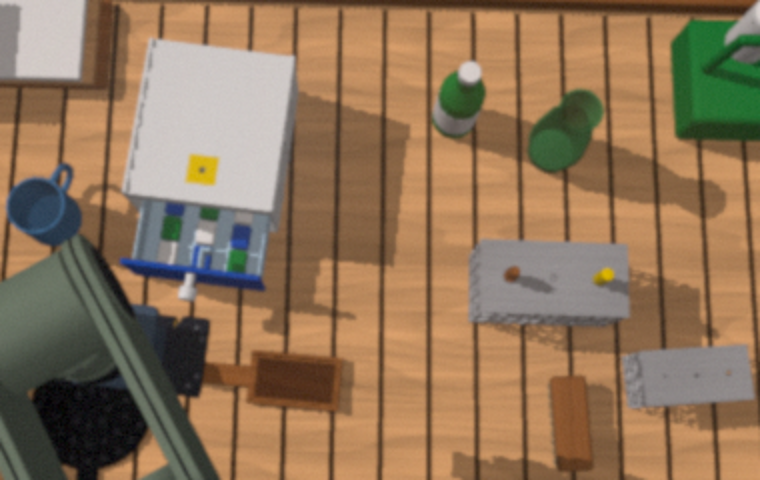

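The drawer is fully out (knob at crop (187,287)), the pin is back at its starting pixel, and the bystanders look unmoved. I hand the job in.

```bash
python3 -c "
from workcell import env
print(env.job_done())"
```

```text
the job is handed in; nothing more can be done
None
```

The job is handed in at about 25 s: the latch was released at roughly 10 N, the pin is back upright in its caddy hole with its handle on the lid, the drawer is out at its stop, and the arm is clear; the hand-in returned no verdict.

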